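Lay the tall scrap tub on its side on the felt bed

TASK

Lay the tall open blue tub down on its side on the grey felt bed, tipping it over the metal stop edge that its foot stands against, so that its mouth ends up at the other end of the bed, ready for cut strips to be swept in. Do it by pushing with the fingers only (shut fingers dipped into the mouth work well): do not grip the tub or lift it off, and ease it all the way down so that it lands gently instead of falling. Leave the glue bottle, the tape roll and the marker where they are.

Things in the scene. Friction and masses are not known exactly. Their poses are not given: they have to be found in the camera images.
- rack: Low fixed bed of plywood with a grey felt top, 150 mm long, 130 mm wide, 14 mm high, lying flat on the table. Origin at table level in the middle of its stop edge (a thin aluminium strip, flush with the felt, behind which the tub stands). The bed runs from the origin along the body's -x axis (150 mm); y is across the bed, z up.
- tub_mouth (a point): Centre of the open mouth of the blue square tub, in the plane of its rim (white band). The tub is 76 mm square outside and 180 mm tall, walls 4 mm (68 mm square inside, 176 mm deep, empty), mass about 0.2 to 0.35 kg. z points from the foot out of the mouth; -x points the way it is to be tipped (towards and along the bed). At the start the tub stands upright on the table, just behind the stop edge (gap up to 8 mm) and nearly square to it.
- tub_heel (a point): Middle of the tub's bottom edge on the side next to the stop: 38 mm along the tub's -x from the middle of its underside, at foot height. Same axes as the mouth. The tub turns about this edge as it tips; once past balance (about 23 degrees) it falls on by itself unless held back. With the tub lying on the bed this edge is at about 14 mm height and about 15 mm (at most 50 mm) behind the stop edge.
- glue: Bystander: white glue bottle with an orange cap, 44 mm diameter, 130 mm tall, standing. Origin at the centre of its underside.
- tape: Bystander: roll of tape lying flat, 90 mm outer diameter, 24 mm high. Origin at the centre of its underside.
- marker: Bystander: red marker standing on its end, 20 mm diameter, 125 mm tall. Origin at the centre of its underside.
Mind the look-alikes: they are no part of the job. There is more than one size of the rack; the one meant has the size given above. Of the things that look like the part that bears tub_mouth, the larger one is meant.

How it is judged:
By the outcome, as a careful person would: the job done as asked, in the order asked, and still so for the second after the job is handed in, with the robot touching nothing.
It also fails if it takes over 45 s, if anything falls off the work surface, if the arm or the gripper's body presses on something with over 40 N, if the wrist force passes 120 N, or if a joint passes its speed limit or range.

ROBOT

A 7-joint arm with a two-finger parallel gripper is mounted at the origin on the work surface. World frame = base frame: x ahead of the robot, y to its left, z up, the work surface at z = 0. Lengths are in m, angles in rad, forces in N, time in s.
With the tool pointing down it reaches from about 0.425 to 0.925 m from the base axis. Payload 6.8 kg.
Tool frame: the origin (TCP) lies at the very end of the fingers, on their centre line; the grasp point (between the pads) lies env.pinch_z behind it (env.pinch_z is the distance from the TCP to the grasp point, in m); z points along the fingers, y is the line along which they close (so a half turn about z gives the same grasp; the last joint's range is limited). The gripper opens to 88 mm and grips with 3 to 60 N. Pads are 20 mm wide; open, the fingers measure 115 mm over their backs; the gripper's body (75 mm by 178 mm) begins 61 mm behind the grasp point.
Start: joints at [1.165, 0.477, 0.022, 1.555, -0.011, 1.109, -0.083], TCP at [0.198, -0.645, 0.188] pointing down, gripper open.
Joint ranges: [-2.96, 2.96], [-0.34, 2.1], [-1.41, 1.46], [0.24, 2.44], [-1.37, 4.51], [0.17, 1.92], [-2.96, 2.96]. Speed limits (rad/s): [2.39, 2.39, 3.14, 3.14, 3.14, 3.14, 3.14].

INTERFACE

Orientations are given as a 3x3 rotation matrix whose columns are the frame's x, y, z axes.
In Python, from bench import get_state, imaging, env gives the robot as it stands.
- The arm moves only by the tool step_arm, never from a script. Its argument "deltas" is one flat list of numbers, 4 for each row, row after row: the shift along the tool's x, y, z in mm, then the turn about the tool's z in degrees. A call has exactly 5 rows; each row is the pose to reach, as a shift and turn from the pose commanded when the call began, along the tool's axes at that moment; what a row does not reach only later rows make up. A row lasts 1/10 s, in which the tool goes at most 50 mm and 8.59 degrees, less where a joint would pass 70% of its speed; a pose out of reach is approached as far as the arm can. A call with a gripper value outside its range is refused whole. "claw" is the finger opening in mm, from 0 to 87.8, set as the call begins (left out, the last holds). The fingers move at their own pace and stop on an object; "force" is the grip in N (left out, the last holds). Time passes only in rows, so rows that repeat a pose let the fingers close, or fill a call up. It gives the time, the measured TCP pose, the force, the opening and the grip force at its end, in the units of the state.
- get_state(): the state, without advancing time (a new reading comes with each control period).
- imaging.read_camera(name): name is "scene" or "top" or "wrist"; returns a dict with "pixels" (480x640x3 uint8, blue, green, red), "z_map" (480x640 float32, m along the optical axis (not along the pixel's ray), 0 where there is no reading), "K" (3x3 intrinsics, pixels), "R" (3x3) and "t" (3): a world point X has camera coordinates R X + t; the wrist camera has in their place "mount" (4x4, takes a point from camera to tool coordinates, whose origin is the TCP and whose axes are the flange's). Camera axes: x right, y down, z forward; pixel columns grow to the right and rows downward; lengths in m; the calibration is good to about 2 mm. A picture is of the moment at which its call begins: read the wrist's pose just before it.
- env.finish_job(): hands the job in; it is judged then, once.
The state is a dict: "clock": time; "qpos": joint angles; "dq": joint speeds; "joint_efforts": joint torques, N m; "ee_pos": TCP position; "tool_rot": TCP orientation; "force": force on the tool from outside, world axes, zero at the start; "torque": the same for the moment, N m; "width": opening from 0.0 (shut) to 1.0 (fully open); "grasp_force": force on a finger pad.
Only numpy, scipy, OpenCV 4.12 (cv2) and the standard library are available. Lean on these libraries where they do the work, as an engineer would, in place of code of your own. Each camera call takes 0.05 s, during which the arm holds its last target. There are 200 camera calls.

## Working session

There is one attempt and no reset: what is moved stays moved. The work goes in short steps, Python scripts to look and compute and a tool call to move; the robot and the scene stay as the last step left them, time stands still between calls to the robot, and variables do not carry over. Pictures are saved under pics/ and viewed, at most 10 in all, crops included, and the job is handed in when it is done.

Besides the shell and the picture viewer there is one more tool, called after "Call:" in YAML: its name, and indented under it one key for each argument. step_arm: Moves the arm, as the interface text tells. Its arguments: {"type":"object","properties":{"deltas":{"type":"array","items":{"type":"number"}},"claw":{"type":"number"},"force":{"type":"number"}},"required":["deltas"]}

```bash
mkdir -p pics; cat > h.py <<'E'
import numpy as np, cv2
from bench import get_state, imaging, env
def cap(n):
    c=imaging.read_camera(n); np.savez('%s.npz'%n,**c); return c
def world(c,u,v):
    z=c['z_map'][int(v),int(u)]; p=np.linalg.inv(c['K'])@np.array([u,v,1])*z
    return c['R'].T@(p-c['t'])
E
python3 - <<'E'
from h import *
a=cap('scene');b=cap('top')
cv2.imwrite('pics/s.png',a['pixels']);cv2.imwrite('pics/t.png',b['pixels'])
s=get_state();print(s['clock'],s['ee_pos'],s['tool_rot'],env.pinch_z,s['width'])
E
```

```text
0.1 [ 0.1978586  -0.6447457   0.18701926] [[ 9.55994446e-01  2.93384200e-01 -5.74696791e-04]
 [ 2.93384738e-01 -9.55993344e-01  1.45691084e-03]
 [-1.21971686e-04 -1.56140593e-03 -9.99998774e-01]] 0.0187 1.0013965394451567
```

View pics/s.png

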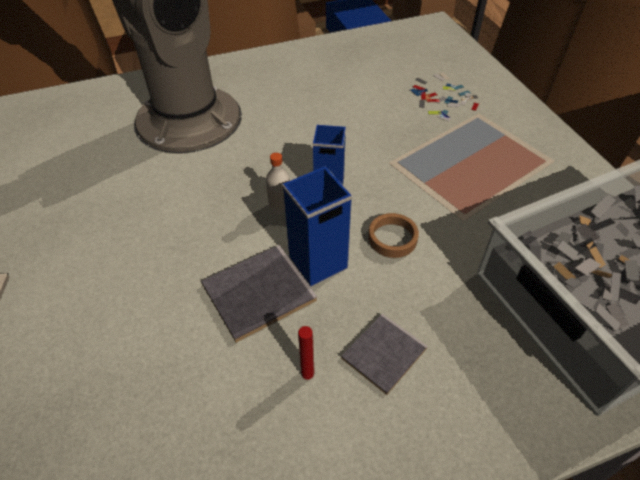

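View pics/t.png

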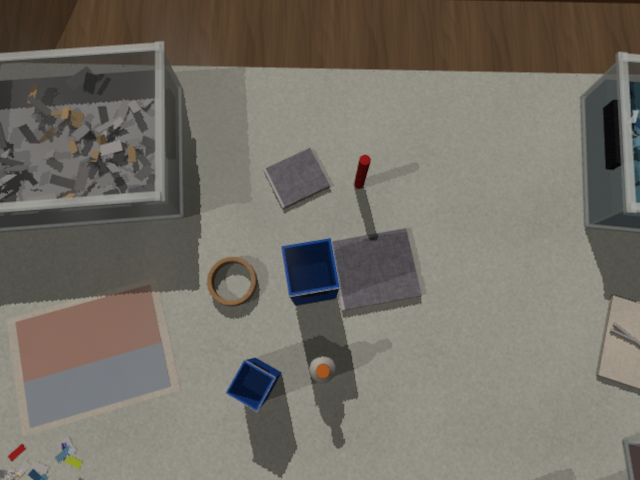

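The top view shows two tubs, at (311,270) and (253,384), and two beds, at (378,270) and (297,178). In each pair the first is larger and fits the description, and the large tub stands against the large bed. I'll confirm this in one enlarged crop.

```bash
python3 - <<'E'
from h import *
b=np.load('top.npz')
im=b['pixels'][140:410,200:440]
cv2.imwrite('pics/tc.png',cv2.resize(im,None,fx=2.2,fy=2.2,interpolation=cv2.INTER_CUBIC))
# plane heights by depth
Z=b['z_map'];vv,uu=np.mgrid[0:480,0:640]
P=np.stack([(uu-b['K'][0,2])/b['K'][0,0]*Z,(vv-b['K'][1,2])/b['K'][1,1]*Z,Z],-1)
W=(P-b['t'])@b['R']
def rect(m,name):
    n,l,st,c=cv2.connectedComponentsWithStats(m.astype(np.uint8))
    for i in range(1,n):
        if st[i,4]>60:
            p=W[l==i]; r=cv2.minAreaRect((p[:,:2]*1000).astype(np.float32)); print(name,c[i].round(),st[i,4],r,np.median(p[:,2]).round(4)); print(cv2.boxPoints(r).round())
ok=(Z>0)
rg=(uu>200)&(uu<440)&(vv>130)&(vv<420)
rect(ok&rg&(W[...,2]>.008)&(W[...,2]<.02),'bed')
rect(ok&rg&(W[...,2]>.172)&(W[...,2]<.19),'rim')
rect(ok&rg&(W[...,2]>.09)&(W[...,2]<.14),'mid')
E
```

```text
bed [296. 177.] 1956 ((699.9158935546875, 170.9293212890625), (89.5183334350586, 102.28001403808594), 27.76526641845703) 0.0099
[[636. 195.]
 [684. 105.]
 [763. 147.]
 [716. 237.]]
bed [375. 269.] 5414 ((522.142822265625, 20.364463806152344), (130.36550903320312, 150.57958984375), 11.449078559875488) 0.0144
[[443.  81.]
 [473. -66.]
 [601. -40.]
 [571. 107.]]
bed [221. 271.] 74 ((508.07757568359375, 300.3885192871094), (27.382946014404297, 69.51290130615234), 48.266578674316406) 0.0146
[[473. 313.]
 [525. 267.]
 [543. 287.]
 [491. 334.]]
rim [309. 267.] 740 ((495.7264404296875, 136.78231811523438), (78.4042739868164, 78.05399322509766), 10.792367935180664) 0.18
[[450. 168.]
 [465.  91.]
 [542. 106.]
 [527. 182.]]
mid [363. 163.] 181 ((690.2979125976562, 49.325069427490234), (20.03342628479004, 18.22775650024414), 2.8345046043395996) 0.1237
[[680.  58.]
 [681.  40.]
 [701.  41.]
 [700.  59.]]
mid [309. 258.] 349 ((499.2230224609375, 137.4730987548828), (62.22948455810547, 68.26607513427734), 10.811699867248535) 0.1152
[[462. 165.]
 [475.  98.]
 [536. 110.]
 [523. 177.]]
mid [314. 296.] 118 ((458.34930419921875, 129.6439666748047), (0.7249116897583008, 75.04240417480469), 10.92703628540039) 0.111
[[451. 166.]
 [465.  93.]
 [466.  93.]
 [452. 167.]]
mid [248. 385.] 685 ((321.41632080078125, 223.95919799804688), (56.3337287902832, 57.85049819946289), 62.48594665527344) 0.128
[[283. 212.]
 [334. 186.]
 [360. 236.]
 [309. 262.]]
mid [322. 370.] 311 ((342.67303466796875, 114.63897705078125), (31.076059341430664, 32.17451095581055), 1.1085847616195679) 0.1228
[[327. 130.]
 [327.  98.]
 [359.  99.]
 [358. 131.]]
```

View pics/tc.png

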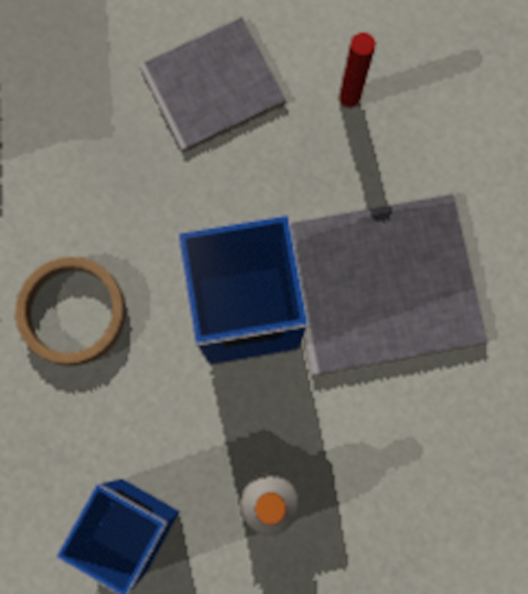

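The crop confirms it: the large bed measures 130×150 mm and the large tub has a 78 mm rim at 180 mm height. The tipping direction is d = (0.198, -0.980), and the gap to the stop is about 6 mm. I'll shut the fingers, line tool y up with d, and go over the mouth.

Call:
step_arm:
  deltas: [39,-26,-15,1,78,-51,-30,2,117,-77,-45,3.5,156,-102,-60,5,196,-128,-75,5.7]
  claw: 0
  force: 40

```text
clock: 0.6
ee_pos: [0.3485, -0.4637, 0.2631]
tool_rot: [[0.981, 0.196, -0.001], [0.196, -0.981, 0.0], [-0.0, -0.0, -1.0]]
force: [1.0, -0.9, 0.3]
width: 0.583
grasp_force: 0.0
```

Call:
step_arm:
  deltas: [30,-38,0,0,60,-76,0,0,90,-114,0,0,120,-151,0,0,150,-189,0,0]

```text
clock: 1.1
ee_pos: [0.458, -0.2488, 0.2627]
tool_rot: [[0.98, 0.197, -0.0], [0.197, -0.98, -0.0], [-0.0, 0.0, -1.0]]
force: [0.2, -1.3, 0.1]
width: 0.127
grasp_force: 0.0
```

Call:
step_arm:
  deltas: [14,-47,0,0,27,-94,0,0,41,-141,0,0,54,-188,0,0,68,-235,0,0]

```text
clock: 1.6
ee_pos: [0.4775, -0.005, 0.2627]
tool_rot: [[0.98, 0.197, -0.0], [0.197, -0.98, -0.0], [-0.0, 0.0, -1.0]]
force: [0.3, -0.6, 0.0]
width: 0.008
grasp_force: 0.0
```

Call:
step_arm:
  deltas: [9,-27,0,0,18,-54,0,0,27,-82,0,0,36,-109,0,0,45,-136,0,0]

```text
clock: 2.1
ee_pos: [0.4951, 0.1364, 0.2625]
tool_rot: [[0.98, 0.197, -0.001], [0.197, -0.98, -0.0], [-0.001, 0.0, -1.0]]
force: [0.1, -0.0, -0.6]
width: 0.006
grasp_force: 0.0
```

Call:
step_arm:
  deltas: [0,0,40,0,0,0,80,0,0,0,120,0,0,2,122,0,0,8,122,0]

```text
clock: 2.6
ee_pos: [0.4965, 0.1278, 0.1409]
tool_rot: [[0.98, 0.198, -0.002], [0.198, -0.98, 0.0], [-0.002, -0.0, -1.0]]
force: [-0.2, -0.4, 0.1]
width: 0.003
grasp_force: 0.0
```

Call:
step_arm:
  deltas: [0,3,0,0,0,6,0,0,0,9,0,0,0,12,0,0,0,14,0,0]

```text
clock: 3.1
ee_pos: [0.5, 0.1135, 0.1413]
tool_rot: [[0.98, 0.197, 0.001], [0.197, -0.98, -0.0], [0.001, 0.0, -1.0]]
force: [-0.5, -0.6, -0.5]
width: 0.008
grasp_force: 0.0
```

Call:
step_arm:
  deltas: [0,-6,0,0,0,-12,0,0,0,-19,0,0,0,-19,0,0,0,-19,0,0]

```text
clock: 3.6
ee_pos: [0.4958, 0.133, 0.1408]
tool_rot: [[0.98, 0.198, -0.0], [0.198, -0.98, -0.0], [-0.0, -0.0, -1.0]]
force: [0.8, 0.1, -0.7]
width: 0.005
grasp_force: 0.0
```

Call:
step_arm:
  deltas: [0,0,0,0,0,0,0,0,0,0,0,0,0,0,0,0,0,0,0,0]
  claw: 28

```text
clock: 4.1
ee_pos: [0.496, 0.1324, 0.1408]
tool_rot: [[0.98, 0.197, 0.0], [0.197, -0.98, -0.0], [-0.0, 0.0, -1.0]]
force: [-0.0, -0.0, 0.2]
width: 0.319
grasp_force: 0.0
```

Call:
step_arm:
  deltas: [0,0,-8,0,0,0,-15,0,0,4,-15,0,0,8,-15,0,0,13,-15,0]

```text
clock: 4.6
ee_pos: [0.4986, 0.1192, 0.1558]
tool_rot: [[0.98, 0.197, -0.0], [0.197, -0.98, -0.0], [-0.0, 0.0, -1.0]]
force: [0.3, -0.3, 0.1]
width: 0.316
grasp_force: 0.0
```

Call:
step_arm:
  deltas: [0,4,0,0,0,8,0,0,0,12,0,0,0,16,0,0,0,20,0,0]

```text
clock: 5.1
ee_pos: [0.5025, 0.0998, 0.1558]
tool_rot: [[0.98, 0.197, -0.0], [0.197, -0.98, 0.0], [-0.0, -0.0, -1.0]]
force: [-0.1, -0.6, -0.5]
width: 0.319
grasp_force: 0.0
```

```bash
python3 - <<'E'
from h import *
a=cap('scene');cv2.imwrite('pics/s2.png',cv2.resize(a['pixels'][100:340,180:460],None,fx=2.4,fy=2.4))
E
```

```text
(no output)
```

View pics/s2.png

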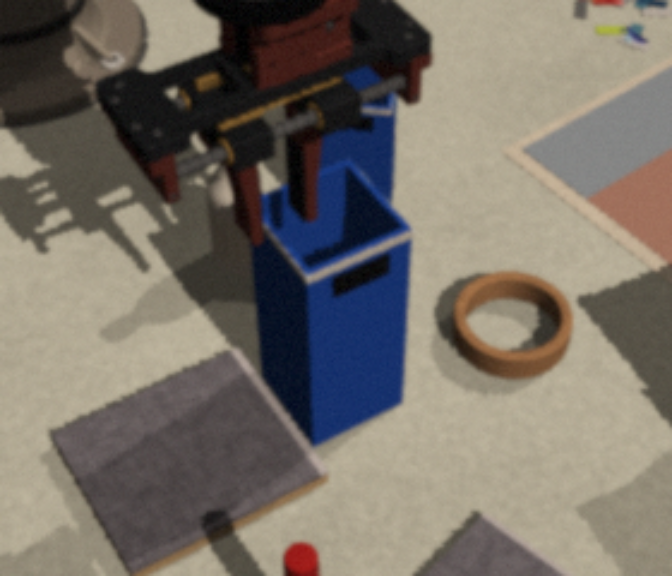

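The tub is still upright, and the front finger's tip at (255,240) in the crop looks level with or outside the bed-side rim. I'll check both with depth.

```bash
python3 - <<'E'
from h import *
a=cap('scene')
f=lambda u,v:(u/2.4+180,v/2.4+100)
for n,p in dict(ftip=(252,225),fmid=(243,190),rtip=(307,205),near=(308,274),right=(406,235),back=(349,165),wall=(285,330)).items():
    print(n,world(a,*f(*p)).round(4))
b=cap('top');cv2.imwrite('pics/t2.png',cv2.resize(b['pixels'][200:340,220:440],None,fx=3.5,fy=3.5))
Z=b['z_map'];vv,uu=np.mgrid[0:480,0:640]
P=np.stack([(uu-b['K'][0,2])/b['K'][0,0]*Z,(vv-b['K'][1,2])/b['K'][1,1]*Z,Z],-1);W=(P-b['t'])@b['R']
B=b['pixels'].astype(int);m=(W[...,2]>.165)&(W[...,2]<.205)&(B[...,0]>B[...,2]+40)&(uu>200)&(uu<440)&(vv>200)&(vv<340)
r=cv2.minAreaRect((W[m][:,:2]*1000).astype(np.float32));print(m.sum(),cv2.boxPoints(r).round(),W[m][:,2].min(),W[m][:,2].max())
E
```

```text
ftip [0.5198 0.0808 0.2098]
fmid [0.5203 0.077  0.2396]
rtip [0.5131 0.1175 0.2077]
near [0.5411 0.1076 0.1787]
right [0.5294 0.1764 0.1768]
back [0.4581 0.1652 0.1785]
wall [0.5084 0.1005 0.0939]
170 [[452. 166.]
 [464.  99.]
 [539. 113.]
 [527. 180.]] 0.16707008604873033 0.1832393056486891
```

View pics/t2.png

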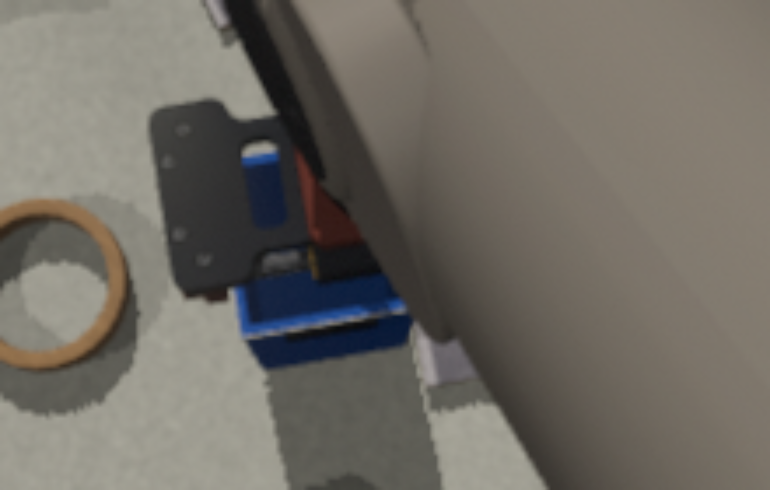

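```bash
python3 - <<'E'
from h import *
a=np.load('scene.npz')
s=get_state();print(s['clock'],s['ee_pos'],s['tool_rot'].round(3) if hasattr(s['tool_rot'],'round') else s['tool_rot'])
d=np.array([.197,-.98,0]);tc=np.array(s['ee_pos'])
for k in(-20,20):
    for dz in(0,.02,.04):
        c=a['K']@(a['R']@(tc+d*k/1000+[0,0,dz])+a['t']);c=c[:2]/c[2];print(k,dz,c.round(),((c-[180,100])*2.4).round())
im=a['pixels'].astype(int);
for v in range(176,208,2):
    print(v,[(u,world(a,u,v)[2].round(3),world(a,u,v)[1].round(3)) for u in(283,285,287,304,307,310)])
E
```

```text
5.25 [0.50257638 0.09982161 0.15584401] [[ 0.981  0.196  0.   ]
 [ 0.196 -0.981 -0.   ]
 [ 0.     0.    -1.   ]]
-20 0 [307. 204.] [304. 248.]
-20 0.02 [306. 194.] [304. 226.]
-20 0.04 [306. 185.] [303. 203.]
20 0 [284. 214.] [250. 273.]
20 0.02 [283. 204.] [248. 250.]
20 0.04 [282. 195.] [246. 227.]
176 [(283, np.float64(0.241), np.float64(0.081)), (285, np.float64(0.24), np.float64(0.084)), (287, np.float64(0.237), np.float64(0.087)), (304, np.float64(0.22), np.float64(0.115)), (307, np.float64(0.225), np.float64(0.117)), (310, np.float64(0.22), np.float64(0.123))]
178 [(283, np.float64(0.239), np.float64(0.08)), (285, np.float64(0.239), np.float64(0.083)), (287, np.float64(0.237), np.float64(0.086)), (304, np.float64(0.216), np.float64(0.115)), (307, np.float64(0.221), np.float64(0.117)), (310, np.float64(0.218), np.float64(0.122))]
180 [(283, np.float64(0.235), np.float64(0.08)), (285, np.float64(0.235), np.float64(0.083)), (287, np.float64(0.23), np.float64(0.087)), (304, np.float64(0.212), np.float64(0.115)), (307, np.float64(0.215), np.float64(0.118)), (310, np.float64(0.215),
[... 2879 characters left out ...]
np.float64(0.083)), (304, np.float64(0.124), np.float64(0.126)), (307, np.float64(0.12), np.float64(0.131)), (310, np.float64(0.12), np.float64(0.136))]
204 [(283, np.float64(0.029), np.float64(0.115)), (285, np.float64(0.137), np.float64(0.092)), (287, np.float64(0.142), np.float64(0.094)), (304, np.float64(0.12), np.float64(0.125)), (307, np.float64(0.119), np.float64(0.13)), (310, np.float64(0.115), np.float64(0.136))]
206 [(283, np.float64(0.025), np.float64(0.114)), (285, np.float64(0.132), np.float64(0.092)), (287, np.float64(0.136), np.float64(0.094)), (304, np.float64(0.115), np.float64(0.125)), (307, np.float64(0.111), np.float64(0.131)), (310, np.float64(0.111), np.float64(0.136))]
```

The real fingertips are at z≈0.188 while the reported TCP is 0.156, so z reads about 32 mm low and the fingers were above the rim. I'll measure how much of the fingers is free below the gripper body.

```bash
python3 - <<'E'
from h import *
a=np.load('scene.npz')
f=lambda u,v:(u/2.4+180,v/2.4+100)
for p in [(168,190),(168,175),(412,95),(245,150),(240,165),(235,150),(305,125),(305,140),(330,105)]:
    print(p,world(a,*f(*p)).round(3),a['pixels'][int(p[1]/2.4+100),int(p[0]/2.4+180)])
Z=a['z_map'];vv,uu=np.mgrid[0:480,0:640]
P=np.stack([(uu-a['K'][0,2])/a['K'][0,0]*Z,(vv-a['K'][1,2])/a['K'][1,1]*Z,Z],-1);W=(P-a['t'])@a['R']
# gripper profile: along d vs z
d=np.array([.197,-.98]);q=(W[...,:2]-[.5026,.0998])@d*1000;l=(W[...,:2]-[.5026,.0998])@np.array([.98,.197])*1000
m=(Z>0)&(abs(l)<45)&(W[...,2]>.183)&(abs(q)<110)
for lo in range(-110,110,10):
    k=m&(q>=lo)&(q<lo+10)
    if k.sum()>3: print(lo,k.sum(),'zmin',W[k][:,2].min().round(3),'l',l[k].min().round(),l[k].max().round())
k=m&(abs(q)<40)&(W[...,2]<.225);print(q[k].min(),q[k].max(),np.median(l[k&(q>5)]),l[k].min(),l[k].max())
E
```

```text
(168, 190) [0.549 0.03  0.28 ] [26 31 68]
(168, 175) [0.551 0.03  0.292] [24 28 65]
(412, 95) [0.522 0.179 0.281] [24 29 62]
(245, 150) [0.542 0.075 0.288] [22 20 24]
(240, 165) [0.542 0.071 0.279] [18 17 19]
(235, 150) [0.545 0.069 0.292] [21 20 21]
(305, 125) [0.529 0.113 0.284] [43 46 50]
(305, 140) [0.51  0.119 0.256] [ 6  8 23]
(330, 105) [0.528 0.128 0.293] [32 33 33]
-90 205 zmin 0.275 l -31.0 35.0
-80 465 zmin 0.269 l -32.0 34.0
-70 260 zmin 0.281 l -24.0 34.0
-60 176 zmin 0.282 l -10.0 29.0
-50 137 zmin 0.282 l 14.0 30.0
-40 582 zmin 0.275 l 8.0 35.0
-30 809 zmin 0.189 l 9.0 35.0
-20 1420 zmin 0.19 l -12.0 40.0
-10 1073 zmin 0.283 l 18.0 42.0
0 1247 zmin 0.281 l -15.0 42.0
10 1818 zmin 0.191 l -23.0 42.0
20 1988 zmin 0.19 l -23.0 45.0
30 2286 zmin 0.267 l -30.0 45.0
40 528 zmin 0.267 l -32.0 35.0
50 186 zmin 0.281 l -24.0 29.0
60 340 zmin 0.281 l -32.0 34.0
70 402 zmin 0.271 l -33.0 34.0
80 557 zmin 0.27 l -33.0 34.0
-22.791523538370814 25.22091929408258 9.499202416998319 -11.747366678217675 13.379673060602485
```

Call:
step_arm:
  deltas: [0,-16,-5,0,0,-32,-5,0,0,-32,10,0,0,-32,25,0,0,-32,35,0]

```text
clock: 5.75
ee_pos: [0.4957, 0.1317, 0.12]
tool_rot: [[0.98, 0.198, -0.001], [0.198, -0.98, -0.0], [-0.001, 0.0, -1.0]]
force: [-0.2, -0.8, -1.1]
width: 0.317
grasp_force: 0.0
```

Call:
step_arm:
  deltas: [0,3,0,0,0,6,0,0,0,9,0,0,0,12,0,0,0,15,0,0]

```text
clock: 6.25
ee_pos: [0.4996, 0.1166, 0.1214]
tool_rot: [[0.98, 0.197, 0.001], [0.197, -0.98, 0.0], [0.001, -0.0, -1.0]]
force: [-0.7, 1.3, 0.4]
width: 0.319
grasp_force: 0.3
```

```bash
python3 - <<'E'
from h import *
print(get_state()['force'])
a=cap('scene');cv2.imwrite('pics/s3.png',cv2.resize(a['pixels'][100:340,180:460],None,fx=2.4,fy=2.4))
E
```

```text
[-0.69484198  1.27724335  0.3963145 ]
```

View pics/s3.png

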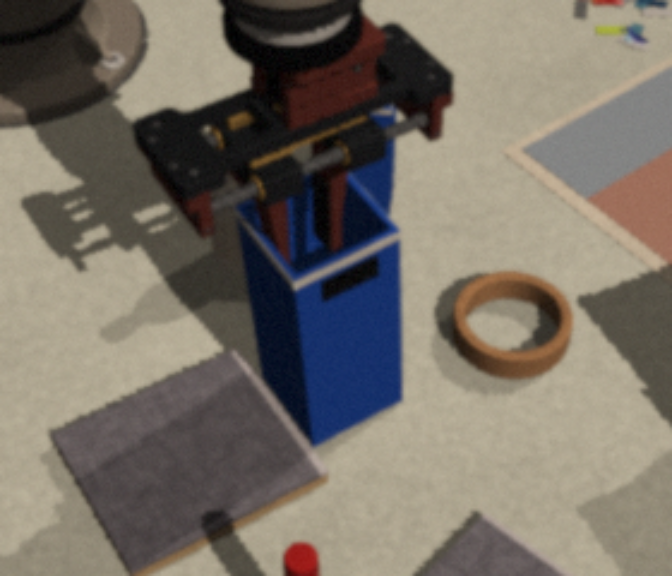

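The fingers are now inside the mouth and the tub is starting to tilt, with the rim's left corner moved to about (240,215). I'll push on slowly.

Call:
step_arm:
  deltas: [0,4,0,0,0,9,0,0,0,13,0,0,0,18,0,0,0,22,0,0]

```text
clock: 6.8
ee_pos: [0.5035, 0.0946, 0.1208]
tool_rot: [[0.98, 0.197, -0.0], [0.197, -0.98, -0.0], [-0.0, 0.0, -1.0]]
force: [-0.3, 0.3, -1.1]
width: 0.322
grasp_force: 0.2
```

Call:
step_arm:
  deltas: [0,4,0,0,0,8,-1,0,0,12,-2,0,0,15,-2,0,0,18,-3,0]

```text
clock: 7.3
ee_pos: [0.507, 0.0773, 0.1239]
tool_rot: [[0.98, 0.197, -0.0], [0.197, -0.98, -0.0], [-0.0, 0.0, -1.0]]
force: [-0.6, 0.7, -1.1]
width: 0.321
grasp_force: 0.1
```

```bash
python3 - <<'E'
from h import *
print(get_state()['force'])
a=cap('scene');cv2.imwrite('pics/s4.png',cv2.resize(a['pixels'][100:340,180:460],None,fx=2.4,fy=2.4))
E
```

```text
[-0.55361755  0.69658972 -1.14776712]
```

View pics/s4.png

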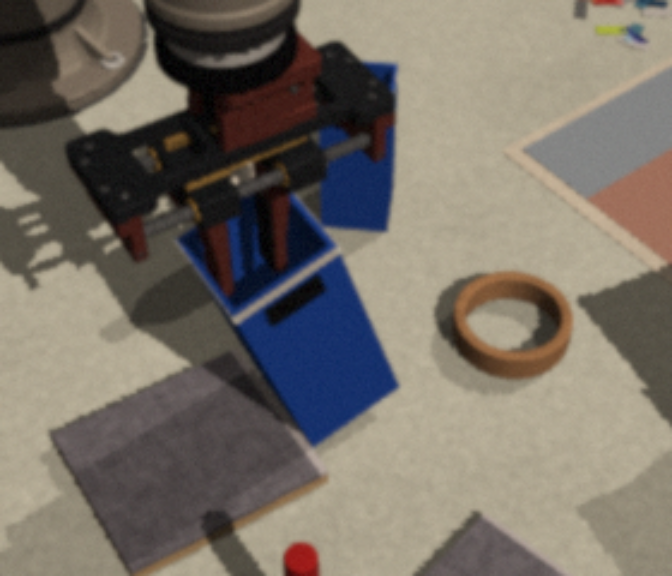

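The tub is tilted about 18° and its foot is at the stop. I'll go through the balance point slowly.

Call:
step_arm:
  deltas: [0,3,0,0,0,6,0,0,0,9,-1,0,0,11,-1,0,0,13,-2,0]

```text
clock: 7.85
ee_pos: [0.5095, 0.0646, 0.1258]
tool_rot: [[0.98, 0.197, -0.0], [0.197, -0.98, -0.0], [-0.0, 0.0, -1.0]]
force: [0.0, 0.2, -0.0]
width: 0.323
grasp_force: 0.1
```

Call:
step_arm:
  deltas: [0,2,0,0,0,5,0,0,0,7,0,0,0,10,0,0,0,13,0,0]

```text
clock: 8.35
ee_pos: [0.5122, 0.0519, 0.1258]
tool_rot: [[0.98, 0.197, 0.0], [0.197, -0.98, 0.0], [0.0, -0.0, -1.0]]
force: [0.4, 0.1, -0.0]
width: 0.319
grasp_force: 0.1
```

```bash
python3 - <<'E'
from h import *
print(get_state()['force'])
a=cap('scene');cv2.imwrite('pics/s5.png',cv2.resize(a['pixels'][100:340,180:460],None,fx=2.4,fy=2.4))
E
```

```text
[ 0.355027    0.06771996 -0.02727797]
```

View pics/s5.png

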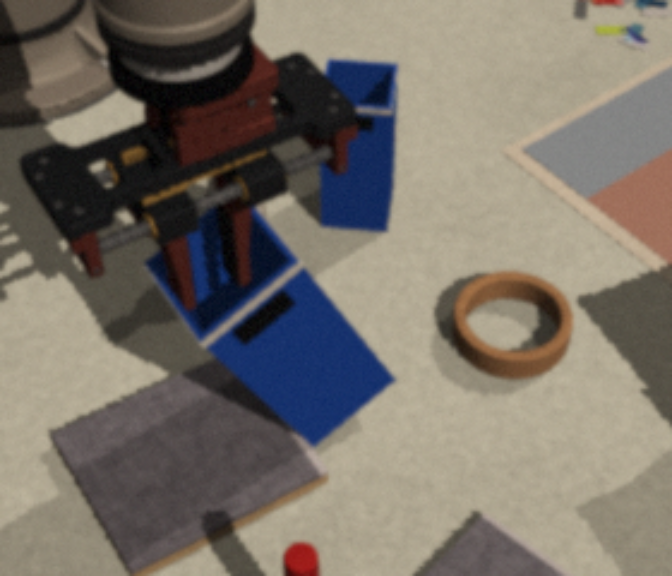

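Call:
step_arm:
  deltas: [0,3,0,0,0,6,0,0,0,9,0,0,0,12,0,0,0,16,0,0]

```text
clock: 8.9
ee_pos: [0.5154, 0.0362, 0.1259]
tool_rot: [[0.98, 0.197, 0.0], [0.197, -0.98, -0.0], [0.0, 0.0, -1.0]]
force: [0.1, 0.1, -0.2]
width: 0.317
grasp_force: 0.0
```

Call:
step_arm:
  deltas: [0,3,0,0,0,6,0,0,0,10,1,0,0,13,2,0,0,17,3,0]

```text
clock: 9.4
ee_pos: [0.5187, 0.0195, 0.1227]
tool_rot: [[0.98, 0.197, -0.0], [0.197, -0.98, 0.0], [-0.0, -0.0, -1.0]]
force: [0.2, -0.5, -0.4]
width: 0.319
grasp_force: 0.0
```

```bash
python3 - <<'E'
from h import *
print(get_state()['force'])
a=cap('scene');cv2.imwrite('pics/s6.png',cv2.resize(a['pixels'][100:340,180:460],None,fx=2.4,fy=2.4))
E
```

```text
[ 0.16744555 -0.46550421 -0.44950032]
```

View pics/s6.png

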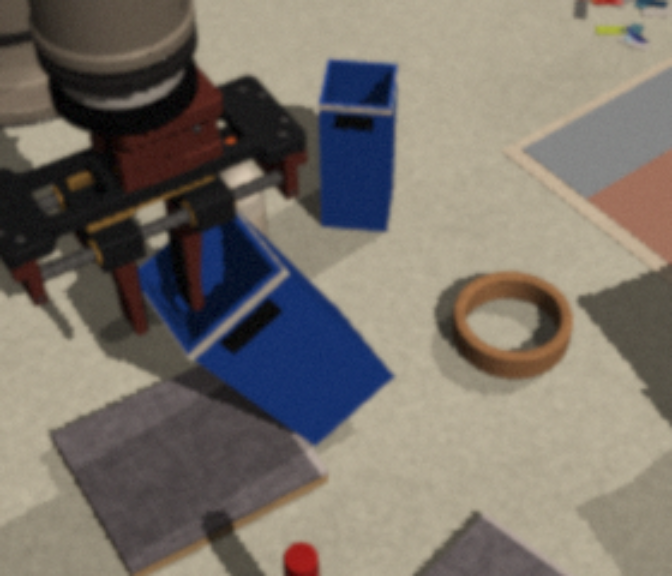

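The tub is leaning forward with the rear finger inside the upper rim, and the front finger has passed over the lower rim. From here I'll use depth numbers to get the angle.

```bash
cat >> h.py <<'E'
def tilt():
    """angle & rim from the visible large-tub blue points, in (d, z) plane rel. stop"""
    s=get_state();a=cap('scene');Z=a['z_map'];vv,uu=np.mgrid[0:480,0:640]
    P=np.stack([(uu-a['K'][0,2])/a['K'][0,0]*Z,(vv-a['K'][1,2])/a['K'][1,1]*Z,Z],-1);W=((P-a['t'])@a['R'])*1000
    o=np.array([507,94]);q=(W[...,:2]-o)@[.197,-.98];l=(W[...,:2]-o)@[.98,.197]
    B=a['pixels'].astype(int);blue=(B[...,0]>B[...,2]*1.5+15)
    m=(Z>0)&blue&(l>28)&(l<46)&(q>-120)&(q<210)&(W[...,2]>4)   # side face (+x side)
    n,L,st,c=cv2.connectedComponentsWithStats(m.astype(np.uint8));i=1+st[1:,4].argmax();m=L==i
    pts=np.stack([q[m],W[...,2][m]],-1).astype(np.float32)
    r=cv2.minAreaRect(pts);b=cv2.boxPoints(r)
    e=[(b[(k+1)%4]-b[k]) for k in range(4)];lv=max(e,key=lambda v:np.hypot(*v));lv=lv if lv[0]>0 else -lv
    tc=np.array(s['ee_pos'])*1000
    print('n',m.sum(),'size',np.round(r[1]),'theta',round(90-np.degrees(np.arctan2(lv[1],lv[0])),1),'corners',b.round().tolist(),'rear finger q',round((tc[:2]-o)@[.197,-.98]-25.5,1),'tip z',round(tc[2]+32,1),'F',np.round(s['force'],1))
E
python3 -c "
from h import *
tilt()"
```

```text
n 2723 size [170.  76.] theta 28.0 corners [[-73.0, 37.0], [-6.0, 1.0], [74.0, 151.0], [7.0, 187.0]] rear finger q 50.7 tip z 154.5 F [-0.6 -0.6  0.5]
```

It holds itself at 28° on heel and stop, and the front finger slipped over the lower rim. I'll lift, step back into the mouth and push again.

Call:
step_arm:
  deltas: [0,0,-20,0,0,-12,-20,0,0,-24,-20,0,0,-32,-20,0,0,-32,-20,0]

```text
clock: 10.0
ee_pos: [0.5115, 0.0532, 0.1423]
tool_rot: [[0.98, 0.2, -0.001], [0.2, -0.98, 0.001], [-0.001, -0.001, -1.0]]
force: [0.0, -0.1, 0.2]
width: 0.322
grasp_force: 0.0
```

Call:
step_arm:
  deltas: [0,0,8,0,0,0,16,0,0,0,22,0,0,0,22,0,0,1,22,0]

```text
clock: 10.5
ee_pos: [0.5124, 0.05, 0.1206]
tool_rot: [[0.98, 0.197, -0.001], [0.197, -0.98, 0.0], [-0.001, -0.0, -1.0]]
force: [-0.4, 0.8, -0.5]
width: 0.316
grasp_force: 0.0
```

```bash
python3 -c "
from h import *
tilt()"
```

```text
n 2724 size [170.  76.] theta 28.2 corners [[-73.0, 37.0], [-6.0, 1.0], [75.0, 151.0], [7.0, 187.0]] rear finger q 18.7 tip z 152.6 F [-0.4  0.8 -0.5]
```

Call:
step_arm:
  deltas: [0,2,0,0,0,4,0,0,0,6,0,0,0,8,0,0,0,10,0,0]

```text
clock: 11.05
ee_pos: [0.5146, 0.0401, 0.1209]
tool_rot: [[0.98, 0.197, 0.0], [0.197, -0.98, 0.0], [0.0, -0.0, -1.0]]
force: [0.1, 0.4, 0.1]
width: 0.315
grasp_force: 0.1
```

```bash
python3 -c "
from h import *
tilt()"
```

```text
n 2730 size [171.  76.] theta 29.2 corners [[-73.0, 38.0], [-6.0, 0.0], [77.0, 149.0], [10.0, 187.0]] rear finger q 28.8 tip z 152.9 F [0.1 0.4 0.1]
```

Call:
step_arm:
  deltas: [0,-4,0,0,0,-4,0,0,0,-4,0,0,0,-4,0,0,0,-4,0,0]
  claw: 36

```text
clock: 11.6
ee_pos: [0.5138, 0.0442, 0.1208]
tool_rot: [[0.98, 0.197, 0.0], [0.197, -0.98, -0.0], [0.0, 0.0, -1.0]]
force: [-1.0, 0.2, -0.0]
width: 0.409
grasp_force: 0.1
```

Call:
step_arm:
  deltas: [0,1,0,0,0,2,0,0,0,3.5,0,0,0,5,0,0,0,6,0,0]

```text
clock: 12.1
ee_pos: [0.515, 0.0381, 0.1208]
tool_rot: [[0.98, 0.197, 0.0], [0.197, -0.98, -0.0], [-0.0, 0.0, -1.0]]
force: [0.4, 0.8, -0.0]
width: 0.408
grasp_force: 0.0
```

```bash
python3 -c "
from h import *
tilt()"
```

```text
n 2758 size [170.  77.] theta 31.1 corners [[-72.0, 40.0], [-7.0, 1.0], [81.0, 146.0], [16.0, 186.0]] rear finger q 30.9 tip z 152.8 F [ 0.4  0.8 -0. ]
```

Call:
step_arm:
  deltas: [0,2,0,0,0,4,0,0,0,6,-1,0,0,8,-1,0,0,10,-2,0]

```text
clock: 12.65
ee_pos: [0.5169, 0.0283, 0.1228]
tool_rot: [[0.98, 0.197, -0.0], [0.197, -0.98, -0.0], [-0.0, 0.0, -1.0]]
force: [0.7, 0.1, 0.3]
width: 0.41
grasp_force: 0.0
```

```bash
python3 -c "
from h import *
tilt()"
```

```text
n 2761 size [172.  77.] theta 31.7 corners [[-72.0, 41.0], [-7.0, 0.0], [83.0, 147.0], [18.0, 187.0]] rear finger q 40.8 tip z 154.8 F [0.7 0.1 0.3]
```

```bash
cat >> h.py <<'E'
def fing():
    a=np.load('scene.npz');Z=a['z_map'];vv,uu=np.mgrid[0:480,0:640]
    P=np.stack([(uu-a['K'][0,2])/a['K'][0,0]*Z,(vv-a['K'][1,2])/a['K'][1,1]*Z,Z],-1);W=((P-a['t'])@a['R'])*1000
    o=np.array([507,94]);q=(W[...,:2]-o)@[.197,-.98];l=(W[...,:2]-o)@[.98,.197]
    B=a['pixels'].astype(int);m=(Z>0)&(B[...,2]>B[...,0]*1.3)&(B[...,2]>25)&(l>-25)&(l<25)&(q>-20)&(q<240)&(W[...,2]>60)&(W[...,2]<225)
    for lo in range(0,240,4):
        k=m&(q>=lo)&(q<lo+4)
        if k.sum()>4: print(lo,k.sum(),'z',W[k][:,2].min().round(),W[k][:,2].max().round(),'l',l[k].min().round(),l[k].max().round())
E
python3 -c "
from h import *
fing();print(get_state()['ee_pos'])"
```

```text
36 48 z 162.0 221.0 l 6.0 9.0
40 84 z 158.0 224.0 l 6.0 10.0
44 78 z 158.0 225.0 l -14.0 10.0
84 41 z 161.0 219.0 l 6.0 9.0
88 83 z 159.0 219.0 l 6.0 10.0
92 107 z 158.0 219.0 l -15.0 9.0
96 11 z 205.0 218.0 l 0.0 8.0
[0.51704063 0.02794317 0.12302326]
```

Call:
step_arm:
  deltas: [0,-5,0,0,0,-9,0,0,0,-12,0,0,0,-13,4,0,0,-13,8,0]
  claw: 28

```text
clock: 13.2
ee_pos: [0.5143, 0.0416, 0.1146]
tool_rot: [[0.98, 0.198, 0.0], [0.198, -0.98, -0.0], [0.0, 0.0, -1.0]]
force: [-0.2, 0.3, -0.2]
width: 0.322
grasp_force: 0.0
```

```bash
python3 -c "
from h import *
tilt();fing()"
```

```text
n 2769 size [170.  77.] theta 31.9 corners [[-72.0, 41.0], [-7.0, 1.0], [82.0, 145.0], [17.0, 186.0]] rear finger q 27.3 tip z 146.6 F [-0.2  0.3 -0.2]
24 6 z 199.0 211.0 l 7.0 9.0
28 56 z 160.0 215.0 l 6.0 9.0
32 74 z 160.0 223.0 l 6.0 10.0
36 55 z 158.0 224.0 l -15.0 9.0
68 71 z 150.0 210.0 l 6.0 10.0
72 85 z 151.0 210.0 l -7.0 10.0
76 40 z 178.0 210.0 l -2.0 9.0
```

Call:
step_arm:
  deltas: [0,1.5,0,0,0,3,1,0,0,4.5,1,0,0,6,2,0,0,8,2,0]

```text
clock: 13.75
ee_pos: [0.5159, 0.0332, 0.1128]
tool_rot: [[0.98, 0.197, -0.0], [0.197, -0.98, -0.0], [-0.0, 0.0, -1.0]]
force: [0.5, 0.4, -0.4]
width: 0.324
grasp_force: 0.0
```

```bash
python3 -c "
from h import *
tilt()"
```

```text
n 2775 size [171.  77.] theta 33.1 corners [[-72.0, 42.0], [-8.0, 0.0], [86.0, 144.0], [21.0, 186.0]] rear finger q 35.8 tip z 144.8 F [ 0.5  0.4 -0.4]
```

Call:
step_arm:
  deltas: [0,-4,0,0,0,-8,0,0,0,-11,6,0,0,-12,14,0,0,-12,21,0]
  claw: 14

```text
clock: 14.3
ee_pos: [0.5132, 0.0455, 0.091]
tool_rot: [[0.98, 0.198, -0.001], [0.198, -0.98, -0.0], [-0.001, -0.0, -1.0]]
force: [0.4, -0.2, 0.7]
width: 0.157
grasp_force: 0.1
```

```bash
sed -i "s/-25.5,1/-11.5-43.9*s['width'],1/; s/tc\[2\]+32/tc[2]+36/" h.py; python3 -c "
from h import *
tilt();fing()"
```

```text
n 2761 size [172.  77.] theta 32.3 corners [[-73.0, 41.0], [-8.0, -0.0], [84.0, 145.0], [19.0, 186.0]] rear finger q 30.4 tip z 127.0 F [ 0.4 -0.2  0.7]
28 14 z 171.0 184.0 l 6.0 9.0
32 41 z 152.0 193.0 l 6.0 9.0
36 66 z 154.0 224.0 l -13.0 19.0
40 23 z 160.0 225.0 l -5.0 25.0
56 41 z 137.0 184.0 l 6.0 9.0
60 57 z 139.0 184.0 l 1.0 10.0
64 51 z 142.0 187.0 l -3.0 10.0
80 32 z 203.0 224.0 l -25.0 25.0
128 15 z 205.0 221.0 l 11.0 24.0
```

Call:
step_arm:
  deltas: [0,2,0,0,0,4,0,0,0,6,0,0,0,8,0,0,0,10,1,0]

```text
clock: 14.85
ee_pos: [0.5158, 0.0352, 0.0911]
tool_rot: [[0.98, 0.197, 0.001], [0.197, -0.98, -0.0], [0.001, 0.0, -1.0]]
force: [-0.6, 0.5, 0.0]
width: 0.162
grasp_force: 0.0
```

```bash
python3 -c "
from h import *
tilt()"
```

```text
n 2801 size [170.  77.] theta 35.9 corners [[-70.0, 46.0], [-8.0, 1.0], [92.0, 139.0], [30.0, 184.0]] rear finger q 40.8 tip z 127.1 F [-0.6  0.5  0. ]
```

Call:
step_arm:
  deltas: [0,2,0,0,0,4,0,0,0,6,1,0,0,8,1,0,0,11,2,0]

```text
clock: 15.4
ee_pos: [0.5177, 0.0245, 0.0889]
tool_rot: [[0.98, 0.197, 0.0], [0.197, -0.98, 0.0], [0.0, 0.0, -1.0]]
force: [-1.0, 0.1, -0.1]
width: 0.159
grasp_force: 0.1
```

```bash
python3 -c "
from h import *
tilt()"
```

```text
n 2859 size [173.  77.] theta 39.7 corners [[-70.0, 48.0], [-11.0, -1.0], [100.0, 132.0], [40.0, 181.0]] rear finger q 51.7 tip z 124.9 F [-1.   0.1 -0.1]
```

Call:
step_arm:
  deltas: [0,2,1,0,0,4,2,0,0,7,3,0,0,9,4,0,0,12,4,0]

```text
clock: 15.95
ee_pos: [0.5199, 0.0127, 0.0847]
tool_rot: [[0.98, 0.197, -0.0], [0.197, -0.98, 0.0], [-0.0, -0.0, -1.0]]
force: [-0.4, -0.8, -0.2]
width: 0.161
grasp_force: 0.1
```

```bash
python3 -c "
from h import *
tilt()"
```

```text
n 2881 size [171.  78.] theta 44.2 corners [[-68.0, 54.0], [-12.0, 0.0], [107.0, 122.0], [51.0, 177.0]] rear finger q 63.6 tip z 120.7 F [-0.4 -0.8 -0.2]
```

Call:
step_arm:
  deltas: [0,2,1,0,0,4,3,0,0,6,4,0,0,9,6,0,0,11,7,0]

```text
clock: 16.5
ee_pos: [0.5225, 0.0023, 0.0779]
tool_rot: [[0.98, 0.197, 0.0], [0.197, -0.98, 0.001], [0.001, -0.001, -1.0]]
force: [-0.3, 1.4, 3.8]
width: 0.155
grasp_force: 7.5
```

```bash
python3 -c "
from h import *
tilt()"
```

```text
n 2911 size [169.  77.] theta 48.5 corners [[-64.0, 59.0], [-13.0, 1.0], [113.0, 113.0], [62.0, 171.0]] rear finger q 74.7 tip z 113.9 F [-0.3  1.4  3.8]
```

Call:
step_arm:
  deltas: [0,1,-2,0,0,3,-2,0,0,5,-1,0,0,7,0,0,0,9,2,0]

```text
clock: 17.05
ee_pos: [0.5241, -0.0072, 0.0758]
tool_rot: [[0.98, 0.197, 0.0], [0.197, -0.98, -0.0], [0.0, 0.0, -1.0]]
force: [0.5, -1.0, 2.1]
width: 0.16
grasp_force: 0.7
```

```bash
python3 -c "
from h import *
tilt()"
```

```text
n 2937 size [171.  78.] theta 52.6 corners [[-64.0, 62.0], [-16.0, -0.0], [120.0, 104.0], [72.0, 166.0]] rear finger q 84.1 tip z 111.8 F [ 0.5 -1.   2.1]
```

Call:
step_arm:
  deltas: [0,2,0,0,0,4,1,0,0,6,2,0,0,7,3,0,0,9,4,0]

```text
clock: 17.6
ee_pos: [0.5257, -0.0156, 0.0718]
tool_rot: [[0.98, 0.197, -0.0], [0.197, -0.98, 0.0], [-0.0, -0.0, -1.0]]
force: [-0.0, -0.5, 0.2]
width: 0.158
grasp_force: 0.2
```

```bash
python3 -c "
from h import *
tilt()"
```

```text
n 2958 size [170.  79.] theta 57.0 corners [[-62.0, 66.0], [-19.0, 0.0], [124.0, 93.0], [81.0, 159.0]] rear finger q 92.6 tip z 107.8 F [-0.  -0.5  0.2]
```

Call:
step_arm:
  deltas: [0,1.5,1,0,0,3,2,0,0,5,4,0,0,6,5,0,0,8,6,0]

```text
clock: 18.15
ee_pos: [0.5273, -0.0234, 0.0657]
tool_rot: [[0.98, 0.197, -0.0], [0.197, -0.98, 0.0], [-0.0, -0.0, -1.0]]
force: [-0.6, -0.8, 0.7]
width: 0.155
grasp_force: 0.2
```

```bash
python3 -c "
from h import *
tilt()"
```

```text
n 2957 size [172.  79.] theta 62.0 corners [[-62.0, 68.0], [-25.0, -1.0], [127.0, 80.0], [90.0, 149.0]] rear finger q 100.8 tip z 101.7 F [-0.6 -0.8  0.7]
```

Call:
step_arm:
  deltas: [0,1,1,0,0,2,2,0,0,3,4,0,0,4,5,0,0,5,6,0]

```text
clock: 18.7
ee_pos: [0.5283, -0.0284, 0.0597]
tool_rot: [[0.98, 0.197, -0.0], [0.197, -0.98, 0.0], [-0.0, -0.0, -1.0]]
force: [1.6, 0.3, -0.3]
width: 0.159
grasp_force: 0.2
```

```bash
python3 -c "
from h import *
tilt()"
```

```text
n 2978 size [170.  78.] theta 65.5 corners [[-60.0, 71.0], [-28.0, 0.0], [127.0, 71.0], [95.0, 142.0]] rear finger q 105.7 tip z 95.7 F [ 1.6  0.3 -0.3]
```

Call:
step_arm:
  deltas: [0,1,1,0,0,2,2,0,0,3,3,0,0,4,4,0,0,5,5,0]

```text
clock: 19.25
ee_pos: [0.5293, -0.0334, 0.0548]
tool_rot: [[0.98, 0.197, 0.0], [0.197, -0.98, -0.0], [0.0, 0.0, -1.0]]
force: [0.3, -1.0, -0.2]
width: 0.162
grasp_force: 0.3
```

```bash
python3 -c "
from h import *
tilt()"
```

```text
n 2983 size [171.  79.] theta 68.1 corners [[-59.0, 74.0], [-29.0, 1.0], [129.0, 65.0], [100.0, 138.0]] rear finger q 110.7 tip z 90.8 F [ 0.3 -1.  -0.2]
```

Call:
step_arm:
  deltas: [0,1,1,0,0,2,2,0,0,3,3,0,0,4,4,0,0,6,5,0]

```text
clock: 19.8
ee_pos: [0.5305, -0.039, 0.0498]
tool_rot: [[0.98, 0.197, 0.0], [0.197, -0.98, 0.0], [0.0, -0.0, -1.0]]
force: [0.5, -0.5, -1.2]
width: 0.16
grasp_force: 0.2
```

Call:
step_arm:
  deltas: [0,1,1,0,0,2,2,0,0,3,3,0,0,4,4,0,0,5,5,0]

```text
clock: 20.3
ee_pos: [0.5314, -0.0441, 0.0448]
tool_rot: [[0.98, 0.197, -0.0], [0.197, -0.98, 0.0], [-0.0, -0.0, -1.0]]
force: [0.2, 0.3, -0.4]
width: 0.16
grasp_force: 0.2
```

```bash
python3 -c "
from h import *
tilt()"
```

```text
n 3007 size [170.  79.] theta 73.7 corners [[-52.0, 80.0], [-30.0, 4.0], [134.0, 52.0], [111.0, 128.0]] rear finger q 121.6 tip z 80.8 F [ 0.2  0.3 -0.4]
```

Call:
step_arm:
  deltas: [0,1,1,0,0,2,2,0,0,3,2,0,0,4,3,0,0,5,3,0]

```text
clock: 20.85
ee_pos: [0.5324, -0.049, 0.0418]
tool_rot: [[0.98, 0.197, -0.0], [0.197, -0.98, -0.0], [-0.0, -0.0, -1.0]]
force: [0.8, -0.5, 0.1]
width: 0.162
grasp_force: 0.2
```

Call:
step_arm:
  deltas: [0,1,1,0,0,2,2,0,0,3,2,0,0,4,3,0,0,5,4,0]

```text
clock: 21.35
ee_pos: [0.5335, -0.0539, 0.0378]
tool_rot: [[0.98, 0.197, 0.0], [0.197, -0.98, -0.0], [0.0, 0.0, -1.0]]
force: [-0.3, -1.2, -0.4]
width: 0.157
grasp_force: 0.3
```

```bash
python3 -c "
from h import *
tilt()"
```

```text
n 3022 size [171.  80.] theta 79.3 corners [[-46.0, 85.0], [-31.0, 6.0], [137.0, 38.0], [122.0, 116.0]] rear finger q 131.8 tip z 73.8 F [-0.3 -1.2 -0.4]
```

Call:
step_arm:
  deltas: [0,1,1,0,0,2,2,0,0,3,3,0,0,4,4,0,0,5,5,0]

```text
clock: 21.9
ee_pos: [0.5344, -0.0588, 0.0328]
tool_rot: [[0.98, 0.197, -0.0], [0.197, -0.98, -0.0], [-0.0, 0.0, -1.0]]
force: [0.2, -0.6, -0.4]
width: 0.159
grasp_force: 0.3
```

Call:
step_arm:
  deltas: [0,0.8,0.5,0,0,1.6,1,0,0,2.4,1.5,0,0,3.2,2,0,0,4,3,0]

```text
clock: 22.4
ee_pos: [0.5353, -0.0627, 0.0299]
tool_rot: [[0.98, 0.197, 0.0], [0.197, -0.98, -0.0], [0.0, 0.0, -1.0]]
force: [-0.8, -1.2, -1.0]
width: 0.157
grasp_force: 0.3
```

```bash
python3 -c "
from h import *
tilt()"
```

```text
n 3040 size [171.  79.] theta 85.5 corners [[-38.0, 89.0], [-31.0, 10.0], [139.0, 23.0], [133.0, 103.0]] rear finger q 140.8 tip z 65.9 F [-0.8 -1.2 -1. ]
```

Call:
step_arm:
  deltas: [0,0.6,0,0,0,1.2,0,0,0,2,0,0,0,2.6,0,0,0,3.3,0,0]

```text
clock: 22.95
ee_pos: [0.5359, -0.066, 0.0299]
tool_rot: [[0.98, 0.197, -0.0], [0.197, -0.98, -0.0], [-0.0, 0.0, -1.0]]
force: [0.3, -1.1, 0.2]
width: 0.159
grasp_force: 0.3
```

Call:
step_arm:
  deltas: [0,0.6,0,0,0,1.2,0,0,0,2,0,0,0,2.6,0,0,0,3.3,0,0]

```text
clock: 23.45
ee_pos: [0.5366, -0.0689, 0.0299]
tool_rot: [[0.98, 0.197, 0.0], [0.197, -0.98, 0.0], [0.0, -0.0, -1.0]]
force: [-0.7, -0.4, -0.2]
width: 0.157
grasp_force: 0.0
```

Call:
step_arm:
  deltas: [0,0.6,0,0,0,1.2,0,0,0,2,0,0,0,2.6,0,0,0,3.3,0,0]

```text
clock: 23.95
ee_pos: [0.5371, -0.0724, 0.0298]
tool_rot: [[0.98, 0.197, -0.0], [0.197, -0.98, -0.0], [-0.0, -0.0, -1.0]]
force: [0.3, 0.5, 0.6]
width: 0.156
grasp_force: 0.0
```

```bash
python3 -c "
from h import *
tilt()"
```

```text
n 3029 size [ 81. 171.] theta 90.8 corners [[-32.0, 13.0], [139.0, 11.0], [140.0, 92.0], [-31.0, 94.0]] rear finger q 150.7 tip z 65.8 F [0.3 0.5 0.6]
```

The tub lies flat, with its heel about 31 mm behind the stop and its mouth at the bed's far end. I'll back the fingers away and check.

Call:
step_arm:
  deltas: [0,5,0,0,0,12,0,0,0,20,-10,0,0,25,-40,0,0,25,-85,0]

```text
clock: 24.5
ee_pos: [0.5403, -0.0985, 0.1144]
tool_rot: [[0.981, 0.195, -0.005], [0.195, -0.981, 0.001], [-0.004, -0.001, -1.0]]
force: [0.8, -0.8, 0.8]
width: 0.155
grasp_force: 0.0
```

Call:
step_arm:
  deltas: [0,30,-40,0,0,60,-80,0,0,90,-80,0,0,120,-80,0,0,120,-80,0]

```text
clock: 25.0
ee_pos: [0.5653, -0.2209, 0.1957]
tool_rot: [[0.982, 0.19, 0.001], [0.19, -0.982, -0.003], [0.0, 0.003, -1.0]]
force: [-0.2, 0.1, -0.3]
width: 0.16
grasp_force: 0.0
```

```bash
python3 - <<'E'
from h import *
tilt()
a=np.load('scene.npz');cv2.imwrite('pics/s7.png',a['pixels'])
E
```

```text
n 3030 size [ 81. 171.] theta 90.1 corners [[-32.0, 12.0], [139.0, 12.0], [139.0, 93.0], [-32.0, 93.0]] rear finger q 301.6 tip z 231.7 F [-0.2  0.1 -0.3]
```

View pics/s7.png

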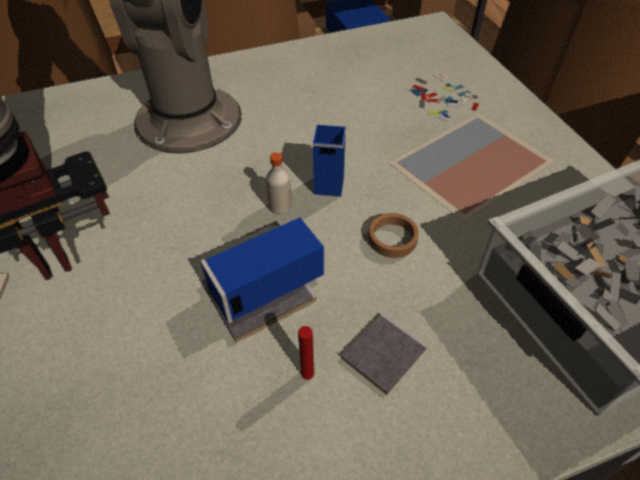

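The tub lies on the bed at (265,268) with its mouth at the far end, around (215,290). The glue, tape and marker stand where they were, and the arm is clear.

```bash
python3 -c "
from h import *
print(env.finish_job())"
```

```text
the job is handed in; nothing more can be done
None
```

The tub now lies on its side on the felt bed, its mouth at the far end and its heel about 31 mm behind the stop (limit 50 mm). It was eased down by finger pushes without lifting, though the opened fingers briefly wedged against the inside walls at about 48°. The glue, tape and marker look undisturbed; the job was handed in at about 25 s.

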